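Charge the bench mill and start it

ROBOT

A 6-joint arm with a two-finger parallel gripper is mounted at the origin on the work surface. World frame = base frame: x ahead of the robot, y to its left, z up, the work surface at z = 0. Lengths are in m, angles in rad, forces in N, time in s.
With the tool pointing down it reaches from about 0.3 to 1 m from the base axis. Payload 5.1 kg.
Tool frame: the origin (TCP) lies midway between the tips of the shut fingers; the grasp point (between the pads) lies 19 mm behind it; y points along the fingers, z is the direction in which the jaws open and shut, and the axes are right-handed (so a half turn about y gives the same grasp; the last joint's range is limited). The gripper opens to 95 mm and grips with 3 to 60 N. Pads are 20 mm wide; open, the fingers measure 119 mm over their backs; the gripper's body (75 mm by 180 mm) begins 59 mm behind the grasp point.
Start: joints at [-1.196, 0.124, 1.65, -0, 1.367, -0.083], TCP at [0.287, -0.583, 0.215] pointing down, gripper open.
Joint ranges: [-2.61, 2.61], [-1.02, 2.33], [0.03, 2.71], [-1.35, 4.49], [0.32, 2.68], [-2.91, 2.91]. Speed limits (rad/s): [2.57, 2.57, 3.14, 3.14, 3.14, 3.14].

INTERFACE

Orientations are given as a rotation vector (axis times angle).
In Python, from station import r, snapshot, camera_params gives the robot as it stands.
- The arm moves only by the tool move_arm, never from a script. Its arguments are lists of equal length, an entry for each row: "translation": the shift along the tool's x, y, z scaled (see below), a list of three; "dr": the turn, a rotation vector about the tool's x, y, z scaled (see below), a list of three; "hand": the closure, from -1 (fully open) to 1 (shut), so that 0 is half open. In form: {"translation": [[dx, dy, dz], ...], "dr": [[ax, ay, az], ...], "hand": [hand, ...]}. A call has 1 to 8 rows; each row shifts and turns the commanded pose from where the row before left it, along the tool's axes as they then stand; what a row does not reach is not made up. The controller multiplies each number of a shift by 0.04 m and each number of a turn by 0.08 rad. A row lasts 1/10 s, in which the tool goes at most 50 mm and 8.59 degrees, less where a joint would pass 70% of its speed; a pose out of reach is approached as far as the arm can. A call with a number of a shift or a turn outside -1 to 1 is refused whole. A call with a gripper value outside its range is refused whole. The fingers move at their own pace and stop on an object; "grip_force" is the grip in N (left out, the last holds). Time passes only in rows, so rows that do not move let the fingers close. It gives the time, the measured TCP pose, the force and the opening at its end, in the units of the state.
- r.state(): the state, without advancing time (a new reading comes with each control period).
- snapshot(name): name is "scene" or "top"; returns the picture (384x512x3 uint8, blue, green, red); there is no depth.
- camera_params(name): a dict with "camera_matrix" (3x3 intrinsics, pixels), "world_from_camera" (4x4, takes a point from camera to world coordinates). Camera axes: x right, y down, z forward; pixel columns grow to the right and rows downward; lengths in m; the calibration is good to about 2 mm. A picture is of the moment at which its call begins. camera_params takes no time and is no camera call.
- r.close_job(): hands the job in, once; it reports no verdict.
The state is a dict: "time_s": time; "joint_positions": joint angles; "qvel": joint speeds; "effort": joint torques, N m; "position": TCP position; "tcp_rot": TCP orientation; "ft_force": force on the tool from outside, world axes, zero at the start; "moment": the same for the moment, N m; "opening": finger opening in m.
Only numpy, scipy, OpenCV 4.12 (cv2) and the standard library are available. Lean on these libraries where they do the work, as an engineer would, in place of code of your own. Each camera call takes 0.05 s, during which the arm holds its last target. There are 200 camera calls.

TASK

Load the bench mill: pour all four steel balls from the scoop through the funnel into the jar, and stand the scoop back upright on the bench. Only when every ball is in the jar, start the mill: twist its spring-return start knob clockwise all the way to its stop, hold it there for a second, then let go so that it springs back. Leave the other things on the bench where they are.

Things in the scene. Friction and masses are not known exactly. Their poses are not given: they have to be found in the camera images.
- scoop_grip (a point): Grip point of the loose white plastic scoop (130 to 210 g), on the axis of its grey upright handle, 24 x 24 mm, 65 mm above the scoop's underside; handle top at 87 mm. Scoop axes: z up, -x towards its pouring mouth. The handle is at the rear; the trough lies from 12 to 103 mm to -x of it, 56 mm wide, walls 30 mm high. It starts upright on the bench, mouth roughly towards the robot.
- scoop_lip (a point): Centre of the scoop's open pouring lip, 44 mm wide, in scoop axes 103 mm to -x of scoop_grip and 49 mm below it. The floor is flat, its last 35 mm ramping up to the lip at 20 degrees: balls stay in when it is level and roll out when the mouth is tipped down more than about 25 degrees (50 degrees empties it readily).
- ball0_center (a point): Centre of steel ball 1 of 4: 16 mm across, 17 g, loose on the scoop's floor at the start.
- ball1_center (a point): Centre of steel ball 2 of 4: 16 mm across, 17 g, loose on the scoop's floor at the start.
- ball2_center (a point): Centre of steel ball 3 of 4: 16 mm across, 17 g, loose on the scoop's floor at the start.
- ball3_center (a point): Centre of steel ball 4 of 4: 16 mm across, 17 g, loose on the scoop's floor at the start.
- funnel_mouth (a point): Centre of the rim plane of the steel funnel, 160 mm above the bench. The rim is 122 mm across outside (about 116 inside), the cone slopes at about 45 degrees to a 41 mm bore. Funnel, jar and mill are one fixed unit that does not move. Axes are the mill's: z up, x to its rear (away from the robot), y towards its knob.
- jar_floor (a point): Centre of the inner floor of the clear upright jar under the funnel, 38 mm above the bench; the jar is 56 mm wide inside, its mouth 116 mm above the bench, on the funnel's axis.
- knob_grip (a point): Grip point of the mill's black start knob, on its upright axis, 86 mm above the bench and 25 mm above the flat top of the control housing. The grip is a bar 44 mm long (along this point's x), 12 mm thick (along its y), its top 13 mm above this point. The point turns with the knob. The knob is 170 mm from the funnel's axis, on the funnel's +y side.
- start_knob (a joint): Angle of the start knob: 0 at home, growing clockwise seen from above, firm stop at 1.2 rad. A spring drives it home (about 0.06 N m at home, 0.14 N m at the stop), so it returns by itself when let go.
- beaker_mid (a point): Bystander: centre of an empty glass beaker, 64 mm across, 85 mm high, near the scoop.
- bottle_mid (a point): Bystander: centre of an amber bottle, 54 mm across, 110 mm high.
- dishes: Bystander: stack of three white dishes, 90 mm across, 42 mm high; origin at the centre of its underside.
- spatula: Bystander: spatula about 170 mm long, lying along its x; origin under it.
There are look-alikes about, which are no part of the job. What is shaped like the part that bears scoop_grip but blue is not meant.

How it is judged:
On the way, in this order (a step that is already met when the one before it is completed fails the run):
1. all four balls are in the jar (horizontal distance between each of ball0_center, ball1_center, ball2_center, ball3_center and jar_floor below 0.028 m and height (world z) of ball0_center between 0.03 and 0.1 m and height (world z) of ball1_center between 0.03 and 0.1 m and height (world z) of ball2_center between 0.03 and 0.1 m and height (world z) of ball3_center between 0.03 and 0.1 m), for 0.3 s.
2. the start knob is turned to its stop (past 1.1 rad of 1.2) and held there for at least half a second (value of joint start_knob above 1.1 rad), for 0.5 s.
At the end, for the whole second after the job is handed in: All four balls lie in the jar (within 28 mm of its axis, between 30 and 100 mm above the bench), the start knob is back home (under 0.1 rad), and the scoop stands upright (within 0.1 rad) on the bench itself (its grip point 57 to 73 mm above it) (all of step 1 and value of joint start_knob below 0.1 rad and angle between scoop_grip's own z axis and vertical below 0.1 rad and height (world z) of scoop_grip between 0.057 and 0.073 m); the robot touches nothing.
It fails at once if the start knob is turned (past 0.5 rad) while a ball is not in the jar (value of joint start_knob above 0.5 rad and not ((horizontal distance between ball0_center and jar_floor below 0.028 m and height (world z) of ball0_center between 0.03 and 0.1 m) and (horizontal distance between ball1_center and jar_floor below 0.028 m and height (world z) of ball1_center between 0.03 and 0.1 m) and (horizontal distance between ball2_center and jar_floor below 0.028 m and height (world z) of ball2_center between 0.03 and 0.1 m) and (horizontal distance between ball3_center and jar_floor below 0.028 m and height (world z) of ball3_center between 0.03 and 0.1 m))).
It fails at once if the beaker is moved by more than 40 mm (distance of beaker_mid from where it was at the start of the episode above 0.04 m).
It fails at once if the bottle is moved by more than 40 mm (distance of bottle_mid from where it was at the start of the episode above 0.04 m).
It fails at once if the stack of dishes is moved by more than 40 mm (distance of dishes from where it was at the start of the episode above 0.04 m).
It fails at once if the spatula is moved by more than 40 mm (distance of spatula from where it was at the start of the episode above 0.04 m).
It also fails if it takes over 72 s, if anything falls off the work surface, if the arm or the gripper's body presses on something with over 40 N, if the wrist force passes 120 N, or if a joint passes its speed limit or range.

## Working session

There is one attempt and no reset: what is moved stays moved. The work goes in short steps, Python scripts to look and compute and a tool call to move; the robot and the scene stay as the last step left them, time stands still between calls to the robot, and variables do not carry over. Pictures are saved under pics/ and viewed, about 8 in all and at most 12, crops included, and the job is handed in when it is done.

Besides the shell and the picture viewer there is one more tool, called after "Call:" as name(argument=value, ...) on one line, values as JSON. move_arm: Moves the arm, as the interface text tells. Its arguments: {"type":"object","properties":{"translation":{"type":"array","items":{"type":"array","items":{"type":"number"}}},"dr":{"type":"array","items":{"type":"array","items":{"type":"number"}}},"hand":{"type":"array","items":{"type":"number"}},"grip_force":{"type":"number"}},"required":["translation","dr","hand"]}

```bash
ls; mkdir -p pics; python3 - <<'E'
from station import r,snapshot,camera_params
import cv2,numpy as np
for n in("scene","top"):
    cv2.imwrite(f"pics/{n}0.png",snapshot(n)); p=camera_params(n); print(n,np.round(p["camera_matrix"],1).tolist(),np.round(p["world_from_camera"],3).tolist())
print(r.state())
a=cv2.imread("pics/scene0.png");b=cv2.imread("pics/top0.png")
cv2.imwrite("pics/s0.png",cv2.resize(a,(800,600),interpolation=cv2.INTER_CUBIC));cv2.imwrite("pics/t0.png",cv2.resize(b,(800,600),interpolation=cv2.INTER_CUBIC))
E
```

```text
pics
scene [[495.4, 0.0, 261.6], [0.0, 495.4, 192.6], [0.0, 0.0, 1.0]] [[0.754, 0.532, -0.385, 1.037], [0.656, -0.6, 0.458, -0.577], [0.012, -0.598, -0.801, 1.214], [0.0, 0.0, 0.0, 1.0]]
top [[459.4, 0.0, 257.7], [0.0, 459.4, 192.0], [0.0, 0.0, 1.0]] [[-0.014, -0.988, 0.153, 0.295], [-1.0, 0.013, -0.008, 0.027], [0.006, -0.153, -0.988, 1.516], [0.0, 0.0, 0.0, 1.0]]
{'time_s': 0.1, 'joint_positions': array([-1.19558637e+00,  1.24411798e-01,  1.65153519e+00, -2.30426187e-05,
        1.36750529e+00, -8.26225556e-02]), 'qvel': array([ 0.00051362, -0.00183784, -0.00111411, -0.00239039,  0.00133915,
       -0.00040527]), 'effort': array([-1.64400785e-05, -4.18879652e+01, -3.61095893e+01,  7.75731378e-02,
        4.61779966e-02, -7.50144181e-05]), 'position': array([ 0.28704351, -0.58253586,  0.21352948]), 'tcp_rot': array([-0.45864233,  1.96898   , -1.96527066]), 'ft_force': array([-0.43222009,  0.11335196,  0.05025892]), 'moment': array([ 0.02656059, -0.01543009, -0.04347751]), 'opening': 0.09517862839634982}
```

View pics/s0.png

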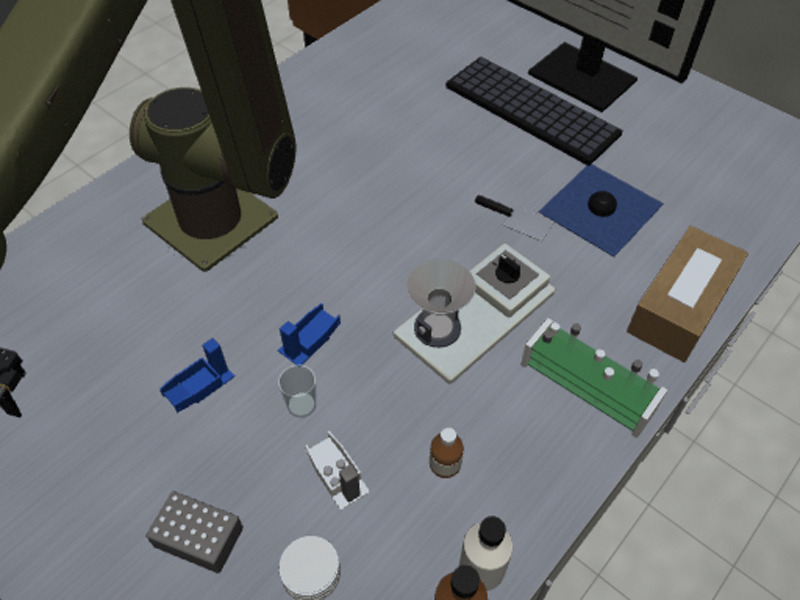

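View pics/t0.png

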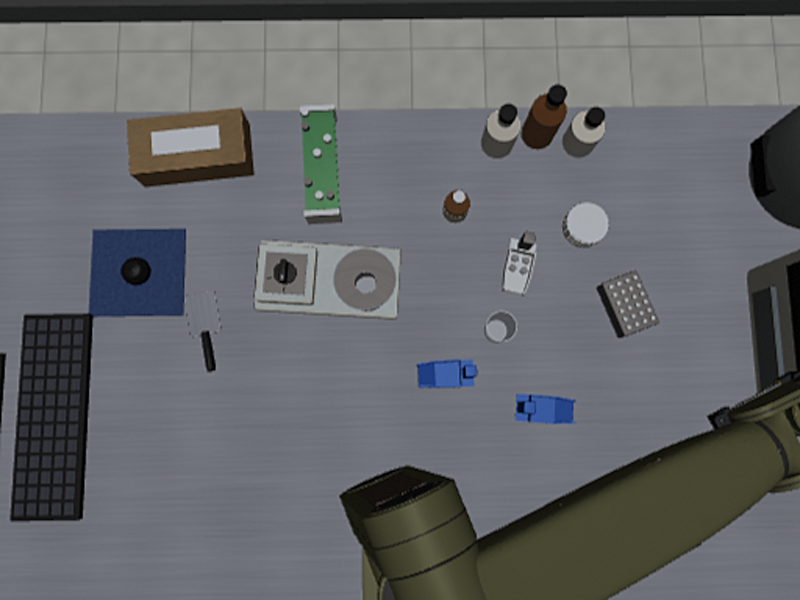

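The scene view (in the 800x600 picture) shows the white scoop at (335,468) with its handle at (349,482), the funnel at (441,288), and the knob at (508,265). In the top view the handle is at (527,240), the funnel at (365,280), the knob at (285,271), and the beaker at (500,326). I'll look at one montage of close crops next.

```bash
python3 - <<'E'
import cv2,numpy as np
a=cv2.imread("pics/scene0.png");b=cv2.imread("pics/top0.png")
def c(im,x,y,w,h,k): return cv2.resize(im[y:y+h,x:x+w],(w*k,h*k),interpolation=cv2.INTER_CUBIC)
# scene scoop 190..240 ,270..330 ; all crops 50x50 x5.. 
tiles=[c(a,190,272,50,56,5),c(b,315,142,50,56,5),c(b,155,148,50,56,5),c(a,255,160,50,56,5),c(a,300,150,50,56,5),c(b,208,150,50,56,5)]
cv2.imwrite("pics/m1.png",np.vstack([np.hstack(tiles[:3]),np.hstack(tiles[3:])]))
E
```

```text
(no output)
```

View pics/m1.png

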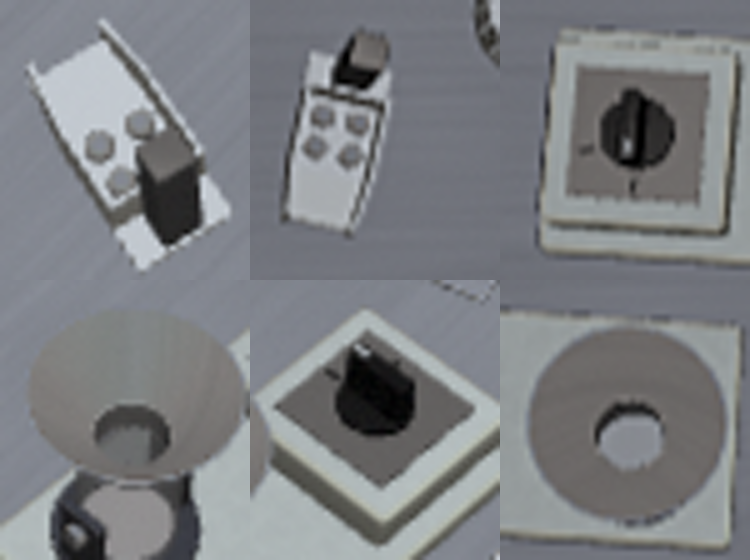

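```bash
cat > h.py <<'E'
import numpy as np
from station import camera_params
P={n:camera_params(n) for n in("scene","top")}
def ray(n,u,v):
    T=P[n]["world_from_camera"];d=T[:3,:3]@np.linalg.solve(P[n]["camera_matrix"],[u,v,1.]);return T[:3,3],d/np.linalg.norm(d)
def plane(n,u,v,z):
    o,d=ray(n,u,v);return o+d*(z-o[2])/d[2]
def tri(s,t):
    (a,d),(b,e)=ray("scene",*s),ray("top",*t)
    k=np.linalg.lstsq(np.c_[d,-e],b-a,rcond=None)[0];p,q=a+k[0]*d,b+k[1]*e
    return np.round((p+q)/2,4),round(float(np.linalg.norm(p-q)),4)
def proj(n,p):
    T=np.linalg.inv(P[n]["world_from_camera"]);c=P[n]["camera_matrix"]@(T[:3,:3]@np.array(p)+T[:3,3]);return c[:2]/c[2]
E
python3 - <<'E'
from h import *
T=lambda x,y,ox,oy,X,Y:(ox+(x-X)/5-.4,oy+(y-Y)/5-.4)
S1=lambda x,y:T(x,y,190,272,0,0);T1=lambda x,y:T(x,y,315,142,250,0);TK=lambda x,y:T(x,y,155,148,500,0)
SF=lambda x,y:T(x,y,255,160,0,280);SK=lambda x,y:T(x,y,300,150,250,280);TF=lambda x,y:T(x,y,208,150,500,280)
print("handle top",tri(S1(168,155),T1(370,47)))
print("funnel",tri(SF(137,393),TF(627,424)))
print("knob top",tri(SK(382,365),TK(630,127)))
R=lambda n,p,z:np.round(plane(n,*p,z),4)
print("handle top pl",R("scene",S1(168,155),.087),R("top",T1(370,47),.087))
print("lip corners z16",R("top",T1(283,220),.016),R("top",T1(352,235),.016))
print("rear wall top z30",R("top",T1(308,87),.03),R("top",T1(384,100),.03))
print("scoop rear base z0 scene",R("scene",S1(140,268),.003),R("scene",S1(230,212),.003))
print("lip scene",R("scene",S1(30,67),.03),R("scene",S1(102,22),.03))
print("knob pl",R("scene",SK(382,365),.099),R("top",TK(630,127),.099))
print("funnel pl",R("scene",SF(137,393),.16),R("top",TF(627,424),.16))
print("funnel LR",R("top",TF(528,424),.16),R("top",TF(726,424),.16))
print("bar ends",R("top",TK(632,93),.099),R("top",TK(627,160),.099))
print("housing edge",R("top",TK(562,32),.061),R("top",TK(738,50),.061),R("top",TK(545,222),.061))
print("balls",[R("top",T1(*q),.01).tolist() for q in((323,116),(357,124),(315,148),(350,156))])
for n,q in(("beaker",(500,312)),("bottle",(458,197)),):
  print(n,R("top",(q[0]*.64,q[1]*.64),.085 if n=="beaker" else .11))
E
```

```text
handle top (array([ 0.645 , -0.246 ,  0.0845]), 0.0015)
funnel (array([0.5476, 0.09  , 0.1562]), 0.0005)
knob top (array([0.5788, 0.2581, 0.0957]), 0.0022)
handle top pl [ 0.6454 -0.2473  0.087 ] [ 0.6449 -0.245   0.087 ]
lip corners z16 [ 0.5453 -0.1959  0.016 ] [ 0.5347 -0.2413  0.016 ]
rear wall top z30 [ 0.6322 -0.2136  0.03  ] [ 0.6227 -0.2636  0.03  ]
scoop rear base z0 scene [ 0.6479 -0.2766  0.003 ] [ 0.6618 -0.2244  0.003 ]
lip scene [ 0.5374 -0.2426  0.03  ] [ 0.5473 -0.1992  0.03  ]
knob pl [0.5808 0.2566 0.099 ] [0.5774 0.2567 0.099 ]
funnel pl [0.5495 0.0878 0.16  ] [0.5467 0.0896 0.16  ]
funnel LR [0.5474 0.149  0.16  ] [0.5459 0.0302 0.16  ]
bar ends [0.5991 0.2557 0.099 ] [0.5563 0.2584 0.099 ]
housing edge [0.6483 0.3077 0.061 ] [0.6349 0.1935 0.061 ] [0.5237 0.3165 0.061 ]
balls [[0.6167, -0.2261, 0.01], [0.6109, -0.2487, 0.01], [0.5949, -0.2199, 0.01], [0.5891, -0.2432, 0.01]]
beaker [ 0.4889 -0.1803  0.085 ]
bottle [ 0.7221 -0.0996  0.11  ]
```

```bash
cat >> h.py <<'E'
from scipy.spatial.transform import Rotation as Ro
from station import r
def pose():
    s=r.state();return s["position"],Ro.from_rotvec(s["tcp_rot"]).as_matrix()
def toR(zdir,tilt=0):
    "tool down, jaw axis along horizontal zdir (2-vector)"
    z=np.array([*zdir,0.]);z/=np.linalg.norm(z);y=np.array([0,0,-1.]);R=np.c_[np.cross(y,z),y,z];return R
def plan(tcp,R):
    p,C=pose();w=Ro.from_matrix(C.T@R).as_rotvec()
    d=C.T@(np.array(tcp)-p)
    print("shift tool units",np.round(d/.04,2),"turn units",np.round(w/.08,2),"deg",np.round(np.degrees(w),1))
E
python3 - <<'E'
from h import *
p,C=pose();print(np.round(C,3),p)
sx=np.array([.967,-.25]);
for z in(sx,-sx,[.25,.967],[-.25,-.967]):
    plan([.645,-.246,.15],toR(z))
E
```

```text
[[-0.897 -0.001  0.442]
 [-0.442  0.002 -0.897]
 [-0.    -1.    -0.002]] [ 0.28704351 -0.58253586  0.21352948]
shift tool units [-11.75   1.6   -3.59] turn units [ 2.000e-02 -1.075e+01 -1.000e-02] deg [  0.1 -49.3  -0.1]
shift tool units [-11.75   1.6   -3.59] turn units [1.000e-02 2.852e+01 3.000e-02] deg [1.000e-01 1.307e+02 1.000e-01]
shift tool units [-11.75   1.6   -3.59] turn units [ 1.000e-02 -3.038e+01 -3.000e-02] deg [ 0.000e+00 -1.393e+02 -1.000e-01]
shift tool units [-11.75   1.6   -3.59] turn units [0.02 8.89 0.01] deg [ 0.1 40.7  0. ]
```

```bash
cat >> h.py <<'E'
def rows(tcp,R,n,start=None):
    p,C=start or pose();w=Ro.from_matrix(C.T@R).as_rotvec()/n;d=(np.array(tcp)-p)/n
    if not abs(w).max()<=.08: print("TURN TOO BIG")
    t=[];K=C.copy()
    for i in range(n): t.append(np.round(K.T@d/.04,2).tolist());K=K@Ro.from_rotvec(w).as_matrix()
    if np.linalg.norm(d)>.0499 or abs(np.array(t)).max()>1: print("SHIFT TOO BIG")
    print(n,"turn",np.round(w/.08,2).tolist(),"\n",str(t).replace(" ",""))
E
python3 - <<'E'
from h import *
rows([.645,-.246,.16],toR([.967,-.25]),16)
E
```

```text
16 turn [0.0, -0.67, -0.0] 
 [[-0.73,0.08,-0.22],[-0.75,0.08,-0.18],[-0.75,0.08,-0.14],[-0.76,0.08,-0.1],[-0.77,0.08,-0.06],[-0.77,0.08,-0.02],[-0.77,0.08,0.02],[-0.77,0.08,0.06],[-0.76,0.08,0.1],[-0.75,0.08,0.14],[-0.75,0.08,0.18],[-0.73,0.08,0.22],[-0.72,0.08,0.26],[-0.71,0.08,0.3],[-0.69,0.08,0.34],[-0.67,0.08,0.37]]
```

Call:
move_arm(translation=[[-0.73,0.08,-0.22],[-0.75,0.08,-0.18],[-0.75,0.08,-0.14],[-0.76,0.08,-0.1],[-0.77,0.08,-0.06],[-0.77,0.08,-0.02],[-0.77,0.08,0.02],[-0.77,0.08,0.06]], dr=[[0,-0.67,0],[0,-0.67,0],[0,-0.67,0],[0,-0.67,0],[0,-0.67,0],[0,-0.67,0],[0,-0.67,0],[0,-0.67,0]], hand=[-1,-1,-1,-1,-1,-1,-1,-1], grip_force=40)

```text
time_s: 0.9
position: [0.4676, -0.4141, 0.1883]
tcp_rot: [-0.806, 1.692, -1.691]
ft_force: [-0.0, -0.2, -0.4]
opening: 0.0951
```

Call:
move_arm(translation=[[-0.76,0.08,0.1],[-0.75,0.08,0.14],[-0.75,0.08,0.18],[-0.73,0.08,0.22],[-0.72,0.08,0.26],[-0.71,0.08,0.3],[-0.69,0.08,0.34],[-0.67,0.08,0.37]], dr=[[0,-0.67,0],[0,-0.67,0],[0,-0.67,0],[0,-0.67,0],[0,-0.67,0],[0,-0.67,0],[0,-0.67,0],[0,-0.67,0]], hand=[-1,-1,-1,-1,-1,-1,-1,-1])

```text
time_s: 1.7
position: [0.6462, -0.246, 0.1626]
tcp_rot: [-1.079, 1.394, -1.392]
ft_force: [-0.4, -0.8, -0.2]
opening: 0.0951
```

Call:
move_arm(translation=[[0,0,0],[0,0,0]], dr=[[0,0,0],[0,0,0]], hand=[-1,-1])

```text
time_s: 1.9
position: [0.6455, -0.2466, 0.1626]
tcp_rot: [-1.079, 1.396, -1.393]
ft_force: [-1.0, -0.6, 0.6]
opening: 0.0952
```

```bash
python3 - <<'E'
from h import *
from station import snapshot
import cv2
print(r.state()["joint_positions"].round(2),pose()[0],r.state()["time_s"])
plan([.645,-.246,.05],toR([.967,-.25]))
a=snapshot("scene");b=snapshot("top")
cv2.imwrite("pics/m2.png",np.hstack([cv2.resize(x,(400,400),interpolation=cv2.INTER_CUBIC) for x in(a[240:340,165:265],b[110:210,285:385])]))
E
```

```text
[-0.44  0.25  1.6  -0.    1.3  -0.19] [ 0.64550928 -0.24656978  0.16257171] 1.9
shift tool units [-0.01  2.81 -0.01] turn units [ 0.02 -0.02  0.  ] deg [ 0.1 -0.1  0. ]
```

View pics/m2.png

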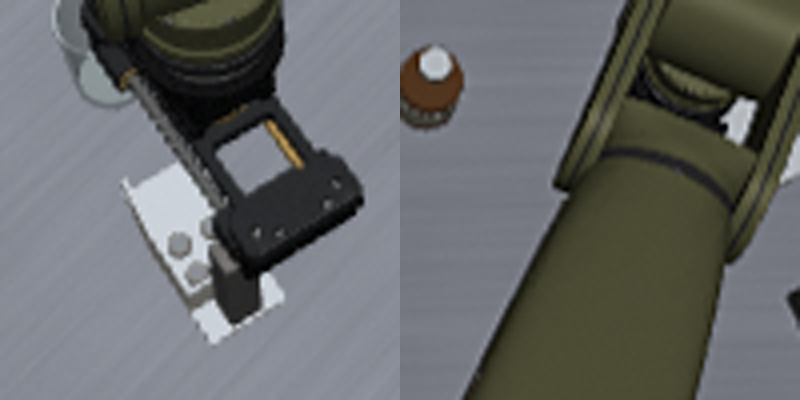

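The fingers straddle the handle along the scoop's long axis, and the balls and mouth are clear. Going down to grasp.

Call:
move_arm(translation=[[0,0.5,0],[0,0.6,0],[0,0.6,0],[0,0.5,0],[0,0.4,0],[0,0.3,0],[0,0,0],[0,0,0]], dr=[[0,0,0],[0,0,0],[0,0,0],[0,0,0],[0,0,0],[0,0,0],[0,0,0],[0,0,0]], hand=[-1,-1,-1,-1,-1,-1,-1,-1])

```text
time_s: 2.8
position: [0.646, -0.2475, 0.048]
tcp_rot: [-1.077, 1.394, -1.396]
ft_force: [-0.2, -0.5, 0.7]
opening: 0.0948
```

Call:
move_arm(translation=[[0,0,0],[0,0,0],[0,0,0],[0,0,0],[0,0,0],[0,0,0],[0,0,0],[0,0,0]], dr=[[0,0,0],[0,0,0],[0,0,0],[0,0,0],[0,0,0],[0,0,0],[0,0,0],[0,0,0]], hand=[-0.5,-0.2,0,0.2,0.4,0.6,1,1], grip_force=40)

```text
time_s: 3.6
position: [0.6457, -0.2471, 0.0474]
tcp_rot: [-1.077, 1.395, -1.395]
ft_force: [-0.7, -0.7, 0.2]
opening: 0.0363
```

Call:
move_arm(translation=[[0,0,0],[0,0,0],[0,0,0],[0,-0.3,0],[0,-0.5,0],[0,-0.5,0],[0,-0.3,0],[0,0,0]], dr=[[0,0,0],[0,0,0],[0,0,0],[0,0,0],[0,0,0],[0,0,0],[0,0,0],[0,0,0]], hand=[1,1,1,1,1,1,1,1])

```text
time_s: 4.4
position: [0.6473, -0.2478, 0.1146]
tcp_rot: [-1.075, 1.39, -1.398]
ft_force: [0.3, 0.2, -2.6]
opening: 0.0237
```

```bash
python3 - <<'E'
from h import *
from station import snapshot
import cv2
print(r.state())
a=snapshot("scene")
cv2.imwrite("pics/m3.png",cv2.resize(a[210:340,165:295],(520,520),interpolation=cv2.INTER_CUBIC))
E
```

```text
{'time_s': 4.4, 'joint_positions': array([-4.43054856e-01,  2.87436871e-01,  1.63375996e+00,  4.78535106e-05,
        1.21537445e+00, -1.87694150e-01]), 'qvel': array([ 0.00174188,  0.02466966,  0.0340471 , -0.000475  , -0.01584479,
        0.00087205]), 'effort': array([ 4.78668069e-02, -4.82162583e+01, -3.45714176e+01,  5.62775403e-02,
        2.91407648e-01, -1.58713290e-03]), 'position': array([ 0.64727499, -0.24780064,  0.1145925 ]), 'tcp_rot': array([-1.07495689,  1.39034911, -1.39820058]), 'ft_force': array([ 0.33876457,  0.20336094, -2.55929009]), 'moment': array([-0.00434381, -0.16851388, -0.00826702]), 'opening': 0.02370982165790403}
```

View pics/m3.png

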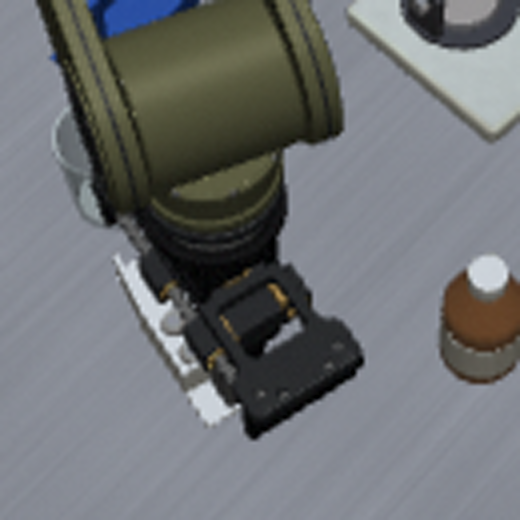

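Scoop gripped (opening 24 mm, load 2.6 N) and lifted level. I'll move it to above the funnel at gentle speed.

```bash
python3 - <<'E'
from h import *
p,C=pose();R=toR([.967,-.25])
q=np.array([.65,-.2,.24]);rows(q,R,7);rows([.672,.057,.251],R,14,(q,R))
E
```

```text
7 turn [-0.0, -0.0, 0.0] 
 [[-0.17,-0.45,-0.03],[-0.17,-0.45,-0.03],[-0.17,-0.45,-0.03],[-0.17,-0.45,-0.03],[-0.17,-0.45,-0.03],[-0.17,-0.45,-0.03],[-0.17,-0.45,-0.03]]
14 turn [0.0, 0.0, 0.0] 
 [[-0.45,-0.02,-0.08],[-0.45,-0.02,-0.08],[-0.45,-0.02,-0.08],[-0.45,-0.02,-0.08],[-0.45,-0.02,-0.08],[-0.45,-0.02,-0.08],[-0.45,-0.02,-0.08],[-0.45,-0.02,-0.08],[-0.45,-0.02,-0.08],[-0.45,-0.02,-0.08],[-0.45,-0.02,-0.08],[-0.45,-0.02,-0.08],[-0.45,-0.02,-0.08],[-0.45,-0.02,-0.08]]
```

Call:
move_arm(translation=[[-0.1,-0.3,0],[-0.15,-0.45,-0.03],[-0.17,-0.5,-0.03],[-0.2,-0.5,-0.03],[-0.2,-0.5,-0.03],[-0.2,-0.5,-0.05],[-0.25,-0.4,-0.05],[-0.3,-0.1,-0.06]], dr=[[0,0,0],[0,0,0],[0,0,0],[0,0,0],[0,0,0],[0,0,0],[0,0,0],[0,0,0]], hand=[1,1,1,1,1,1,1,1])

```text
time_s: 5.25
position: [0.6519, -0.1831, 0.2451]
tcp_rot: [-1.074, 1.391, -1.398]
ft_force: [0.3, 0.6, -2.2]
opening: 0.0235
```

Call:
move_arm(translation=[[-0.35,-0.05,-0.07],[-0.4,0,-0.08],[-0.45,0,-0.08],[-0.45,0,-0.08],[-0.45,0,-0.08],[-0.45,0,-0.08],[-0.45,0,-0.08],[-0.45,0,-0.08]], dr=[[0,0,0],[0,0,0],[0,0,0],[0,0,0],[0,0,0],[0,0,0],[0,0,0],[0,0,0]], hand=[1,1,1,1,1,1,1,1])

```text
time_s: 6.05
position: [0.6613, -0.042, 0.2435]
tcp_rot: [-1.077, 1.395, -1.395]
ft_force: [-0.3, -0.4, -2.3]
opening: 0.0238
```

Call:
move_arm(translation=[[-0.45,0,-0.08],[-0.45,0,-0.08],[-0.4,0,-0.08],[-0.35,0,-0.08],[-0.25,0,-0.05],[-0.15,0,-0.03],[0,0,0],[0,0,0]], dr=[[0,0,0],[0,0,0],[0,0,0],[0,0,0],[0,0,0],[0,0,0],[0,0,0],[0,0,0]], hand=[1,1,1,1,1,1,1,1])

```text
time_s: 6.85
position: [0.6665, 0.0394, 0.2435]
tcp_rot: [-1.077, 1.395, -1.395]
ft_force: [0.8, 0.2, -2.3]
opening: 0.0232
```

```bash
python3 - <<'E'
from h import *
from station import snapshot
import cv2
print(r.state()["joint_positions"].round(2),r.state()["ft_force"])
plan([.672,.057,.251],toR([.967,-.25]))
a=snapshot("scene");b=snapshot("top")
cv2.imwrite("pics/m4.png",np.hstack([cv2.resize(x,(400,400),interpolation=cv2.INTER_CUBIC) for x in(a[120:250,220:350],b[115:245,170:300])]))
L=pose()[0]+pose()[1]@[0,.031,-.103];print("lip",L,proj("scene",L),proj("top",L))
E
```

```text
[-0.02  0.15  1.58 -0.    1.42  0.23] [ 0.76909309  0.2207854  -2.32280148]
shift tool units [-0.46 -0.19  0.02] turn units [-0.   -0.03  0.  ] deg [-0.  -0.2  0. ]
lip [0.56682812 0.06518508 0.21244406] [282.52236823 178.40746579] [240.55124283 168.14601909]
```

View pics/m4.png

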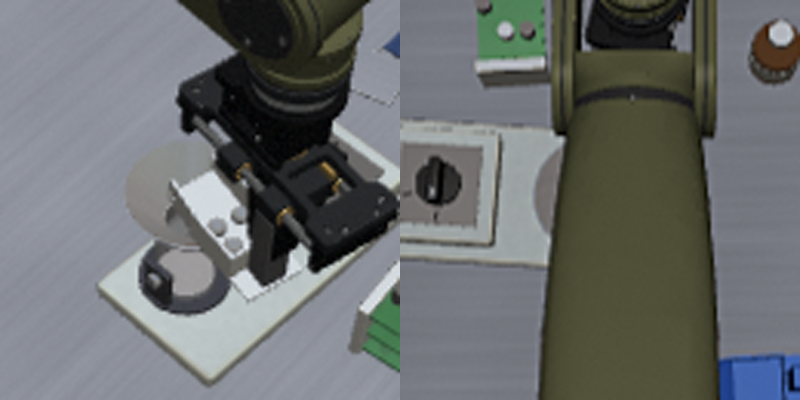

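The scoop is level, its mouth over the rear half of the funnel, with three balls visible. I'll shift the last 18 mm in y, then tilt about the lip.

Call:
move_arm(translation=[[-0.15,0,0],[-0.2,0,0],[-0.1,0,0],[0,0,0]], dr=[[0,0,0],[0,0,0],[0,0,0],[0,0,0]], hand=[1,1,1,1])

```text
time_s: 7.35
position: [0.6711, 0.058, 0.2434]
tcp_rot: [-1.078, 1.394, -1.394]
ft_force: [-0.1, -1.1, -3.0]
opening: 0.0243
```

Call:
move_arm(translation=[[0,-0.04,-0.04],[0,-0.04,-0.04],[0,-0.04,-0.04],[0,-0.04,-0.04],[0,-0.04,-0.04],[0,-0.04,-0.04],[0,-0.04,-0.04],[0,-0.04,-0.04]], dr=[[0.5,0,0],[0.5,0,0],[0.5,0,0],[0.5,0,0],[0.5,0,0],[0.5,0,0],[0.5,0,0],[0.5,0,0]], hand=[1,1,1,1,1,1,1,1])

```text
time_s: 8.15
position: [0.6567, 0.0609, 0.2544]
tcp_rot: [-0.867, 1.122, -1.555]
ft_force: [-0.1, -0.1, -2.3]
opening: 0.0239
```

```bash
python3 - <<'E'
from h import *
p,C=pose();print("lip",p+C@[0,.031,-.103],"tilt",np.degrees(np.arcsin(C[2,2])),r.state()["joint_positions"].round(2),r.state()["ft_force"].round(2))
print("lip in mill-centred",(p+C@[0,.031,-.103])[:2]-[.548,.089])
E
```

```text
lip [0.5716468  0.08306705 0.19248408] tilt 18.39737203780382 [ 0.05 -0.06  1.8  -0.11  1.1   0.34] [-0.07 -0.09 -2.28]
lip in mill-centred [ 0.0236468  -0.00593295]
```

Call:
move_arm(translation=[[0,-0.1,-0.03],[0,-0.1,-0.03],[0,-0.1,-0.03],[0,-0.1,-0.03],[0,-0.1,-0.03],[0,-0.1,-0.03],[0,-0.1,-0.03],[0,-0.1,-0.03]], dr=[[0.5,0,0],[0.5,0,0],[0.5,0,0],[0.5,0,0],[0.5,0,0],[0.5,0,0],[0.5,0,0],[0.5,0,0]], hand=[1,1,1,1,1,1,1,1])

```text
time_s: 8.95
position: [0.6347, 0.0666, 0.2788]
tcp_rot: [-0.65, 0.841, -1.677]
ft_force: [-0.9, 0.4, -2.7]
opening: 0.0239
```

Call:
move_arm(translation=[[0,0,0],[0,0,0],[0,-0.1,-0.03],[0,-0.1,-0.03],[0,-0.1,-0.03],[0,-0.1,-0.03],[0,0,0],[0,0,0]], dr=[[0,0,0],[0,0,0],[0.5,0,0],[0.5,0,0],[0.5,0,0],[0.5,0,0],[0,0,0],[0,0,0]], hand=[1,1,1,1,1,1,1,1])

```text
time_s: 9.75
position: [0.6218, 0.07, 0.288]
tcp_rot: [-0.541, 0.7, -1.724]
ft_force: [0.3, -0.4, -2.1]
opening: 0.0239
```

```bash
python3 - <<'E'
from h import *
from station import snapshot
import cv2
p,C=pose();print("lip",p+C@[0,.031,-.103],"tilt",np.degrees(np.arcsin(C[2,2])),r.state()["joint_positions"].round(2),r.state()["ft_force"].round(2))
a=snapshot("scene")
cv2.imwrite("pics/m5.png",cv2.resize(a[110:260,220:370],(600,600),interpolation=cv2.INTER_CUBIC))
E
```

```text
lip [0.57385119 0.08257036 0.19250765] tilt 45.787593117169116 [ 0.16 -0.36  2.12 -0.48  0.69  0.68] [ 0.32 -0.39 -2.09]
```

View pics/m5.png

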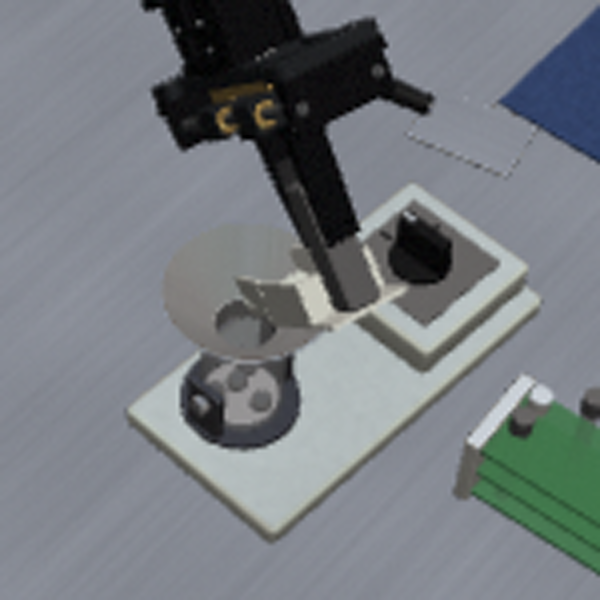

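At least two balls are visible in the jar, at (237,377) and (262,400). I'll tilt a little further and jiggle.

Call:
move_arm(translation=[[0,-0.1,-0.03],[0,-0.1,-0.03],[0,-0.1,-0.03],[0,0,0],[0,0,0],[0,0.12,0.04],[0,-0.12,-0.04],[0,0,0]], dr=[[0.5,0,0],[0.5,0,0],[0.5,0,0],[0,0,0],[0,0,0],[-0.6,0,0],[0.6,0,0],[0,0,0]], hand=[1,1,1,1,1,1,1,1])

```text
time_s: 10.6
position: [0.6108, 0.0728, 0.2931]
tcp_rot: [-0.458, 0.593, -1.754]
ft_force: [0.5, 0.5, -2.5]
opening: 0.0237
```

Call:
move_arm(translation=[[0,0.1,0.03],[0,0.1,0.03],[0,0.1,0.03],[0,0.1,0.03],[0,0.1,0.03],[0,0.1,0.03],[0,0.1,0.03],[0,0.1,0.03]], dr=[[-0.5,0,0],[-0.5,0,0],[-0.5,0,0],[-0.5,0,0],[-0.5,0,0],[-0.5,0,0],[-0.5,0,0],[-0.5,0,0]], hand=[1,1,1,1,1,1,1,1])

```text
time_s: 11.4
position: [0.6396, 0.0656, 0.2776]
tcp_rot: [-0.679, 0.88, -1.662]
ft_force: [0.3, 0.6, -2.6]
opening: 0.0239
```

```bash
python3 - <<'E'
from h import *
from station import snapshot
import cv2
p,C=pose();print("lip",p+C@[0,.031,-.103],"tilt",np.degrees(np.arcsin(C[2,2])),r.state()["joint_positions"].round(2),r.state()["ft_force"].round(2))
a=snapshot("scene")
cv2.imwrite("pics/m6.png",cv2.resize(a[140:230,250:340],(720,600),interpolation=cv2.INTER_CUBIC))
E
```

```text
lip [0.57405866 0.08266206 0.19404896] tilt 34.226247384283056 [ 0.11 -0.24  1.98 -0.27  0.86  0.48] [ 0.33  0.65 -2.56]
```

View pics/m6.png

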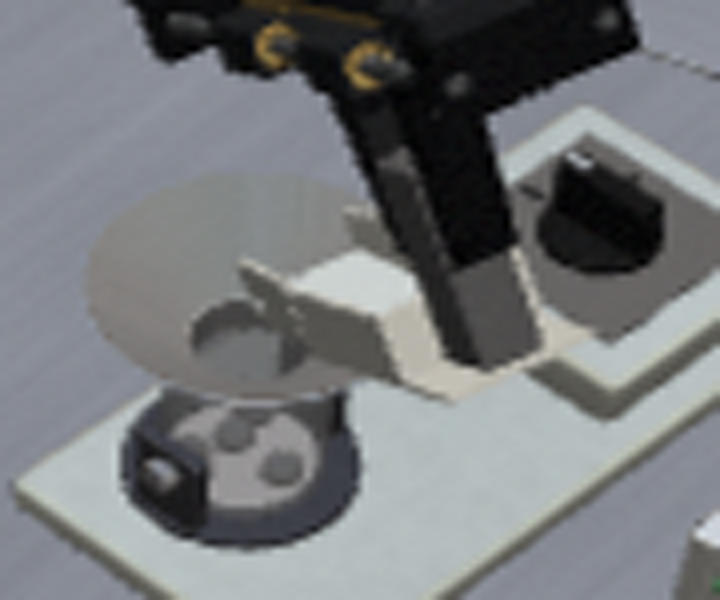

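Call:
move_arm(translation=[[0,0.12,0.06],[0,0.12,0.06],[0,0.15,0.06],[0,0.2,0.06],[0,0.2,0.06],[0,0.2,0.06],[0,0.2,0.06],[0,0,0.05]], dr=[[-1,0,0],[-1,0,0],[-1,0,0],[-1,0,0],[-1,0,0],[-1,0,0],[-1,0,0],[-0.45,0,0]], hand=[1,1,1,1,1,1,1,1])

```text
time_s: 12.25
position: [0.6716, 0.0568, 0.2371]
tcp_rot: [-1.077, 1.394, -1.394]
ft_force: [-0.1, -0.3, -2.3]
opening: 0.0241
```

Call:
move_arm(translation=[[0.2,-0.1,0],[0.4,-0.1,0],[0.5,0,0.1],[0.5,0,0.1],[0.5,0,0.08],[0.5,0,0.08],[0.5,0,0.08],[0.5,0,0.08]], dr=[[0,0,0],[0,0,0],[0,0,0],[0,0,0],[0,0,0],[0,0,0],[0,0,0],[0,0,0]], hand=[1,1,1,1,1,1,1,1])

```text
time_s: 13.05
position: [0.6537, -0.089, 0.2483]
tcp_rot: [-1.073, 1.389, -1.399]
ft_force: [-0.1, 0.2, -1.6]
opening: 0.0237
```

```bash
python3 - <<'E'
from h import *
from station import snapshot
import cv2
s=r.state();print(s["joint_positions"].round(2),s["ft_force"].round(2),s["position"],s["opening"])
plan([.645,-.247,.22],toR([.967,-.25]))
rows([.645,-.247,.2],toR([.967,-.25]),8)
a=snapshot("scene")
cv2.imwrite("pics/m7.png",np.hstack([cv2.resize(x,(400,400),interpolation=cv2.INTER_CUBIC) for x in (a[190:290,200:300],a[170:230,250:310])]))
E
```

```text
[-0.22  0.12  1.6  -0.    1.42  0.04] [-0.09  0.22 -1.6 ] [ 0.65365775 -0.08901033  0.24834379] 0.023746510912180472
shift tool units [3.88 0.71 0.78] turn units [-0.08 -0.03  0.  ] deg [-0.4 -0.1  0. ]
8 turn [-0.01, -0.0, 0.0] 
 [[0.48,0.15,0.1],[0.48,0.15,0.1],[0.48,0.15,0.1],[0.48,0.15,0.1],[0.48,0.15,0.1],[0.48,0.15,0.1],[0.48,0.15,0.1],[0.48,0.15,0.1]]
```

View pics/m7.png

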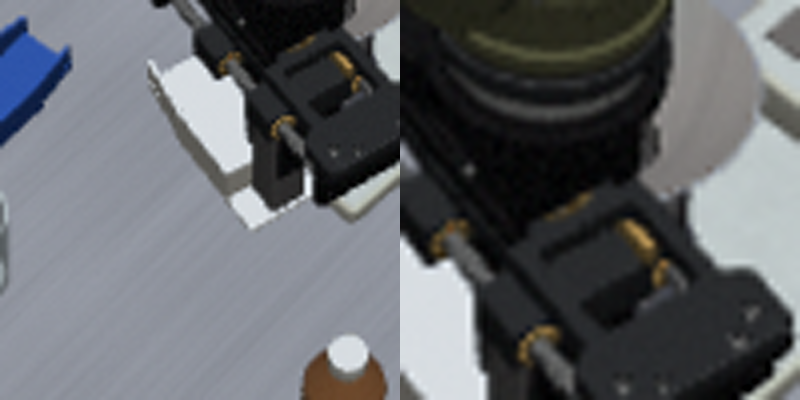

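The scoop's visible floor is empty. I'll take it back to its original spot.

Call:
move_arm(translation=[[0.48,0.05,0.1],[0.48,0.1,0.1],[0.48,0.15,0.1],[0.48,0.2,0.1],[0.48,0.25,0.1],[0.48,0.25,0.1],[0.48,0.25,0.1],[0.48,0.15,0.1]], dr=[[0,0,0],[0,0,0],[0,0,0],[0,0,0],[0,0,0],[0,0,0],[0,0,0],[0,0,0]], hand=[1,1,1,1,1,1,1,1])

```text
time_s: 13.9
position: [0.6461, -0.2455, 0.1889]
tcp_rot: [-1.076, 1.393, -1.396]
ft_force: [-0.7, 0.3, -2.1]
opening: 0.0239
```

Call:
move_arm(translation=[[0,0.3,0],[0,0.4,0],[0,0.5,0],[0,0.5,0],[0,0.5,0],[0,0.5,0],[0,0,0],[0,0,0]], dr=[[0,0,0],[0,0,0],[0,0,0],[0,0,0],[0,0,0],[0,0,0],[0,0,0],[0,0,0]], hand=[1,1,1,1,1,1,1,1])

```text
time_s: 14.7
position: [0.6469, -0.2433, 0.0822]
tcp_rot: [-1.076, 1.392, -1.395]
ft_force: [-0.4, -0.2, -1.6]
opening: 0.0237
```

```bash
python3 - <<'E'
from h import *
plan([.645,-.247,.0474],toR([.967,-.25]))
E
```

```text
shift tool units [ 0.1   0.87 -0.02] turn units [-0.03 -0.02 -0.01] deg [-0.1 -0.1 -0. ]
```

Call:
move_arm(translation=[[0,0.3,0],[0,0.3,0],[0,0.15,0],[0,0.1,0],[0,0.03,0],[0,0,0],[0,0,0]], dr=[[0,0,0],[0,0,0],[0,0,0],[0,0,0],[0,0,0],[0,0,0],[0,0,0]], hand=[1,1,1,1,1,1,1])

```text
time_s: 15.4
position: [0.6476, -0.2444, 0.0482]
tcp_rot: [-1.074, 1.391, -1.398]
ft_force: [0.0, -0.3, -0.9]
opening: 0.0234
```

Call:
move_arm(translation=[[0,0.03,0],[0,0,0],[0,0,0],[0,0,0],[0,0,0],[0,0,0],[0,0,0],[0,0,0]], dr=[[0,0,0],[0,0,0],[0,0,0],[0,0,0],[0,0,0],[0,0,0],[0,0,0],[0,0,0]], hand=[1,1,0.45,0.3,0.1,-0.2,-0.6,-1])

```text
time_s: 16.2
position: [0.6473, -0.2442, 0.0466]
tcp_rot: [-1.075, 1.391, -1.397]
ft_force: [-0.1, -0.1, 1.2]
opening: 0.06
```

Call:
move_arm(translation=[[0,0,0],[0,0,0],[0,-0.3,0],[0,-0.6,0],[0,-0.8,0],[0,-0.9,0],[0,-0.9,0],[0,-0.9,0]], dr=[[0,0,0],[0,0,0],[0,0,0],[0,0,0],[0,0,0],[0,0,0],[0,0,0],[0,0,0]], hand=[-1,-1,-1,-1,-1,-1,-1,-1])

```text
time_s: 17.0
position: [0.6466, -0.244, 0.2252]
tcp_rot: [-1.074, 1.391, -1.398]
ft_force: [0.8, 0.6, 0.7]
opening: 0.0947
```

```bash
python3 - <<'E'
from h import *
from station import snapshot
import cv2
print(r.state()["position"],r.state()["opening"],r.state()["time_s"])
a=snapshot("scene");b=snapshot("top");c=lambda i,x,y,w:cv2.resize(i[y:y+w,x:x+w],(300,300),interpolation=cv2.INTER_CUBIC)
cv2.imwrite("pics/m8.png",np.vstack([np.hstack([c(a,180,265,65),c(a,255,165,65)]),np.hstack([c(b,300,140,65),c(b,210,155,45)])]))
E
```

```text
[ 0.64656908 -0.24398003  0.22522559] 0.09473795761573568 17.0
```

View pics/m8.png

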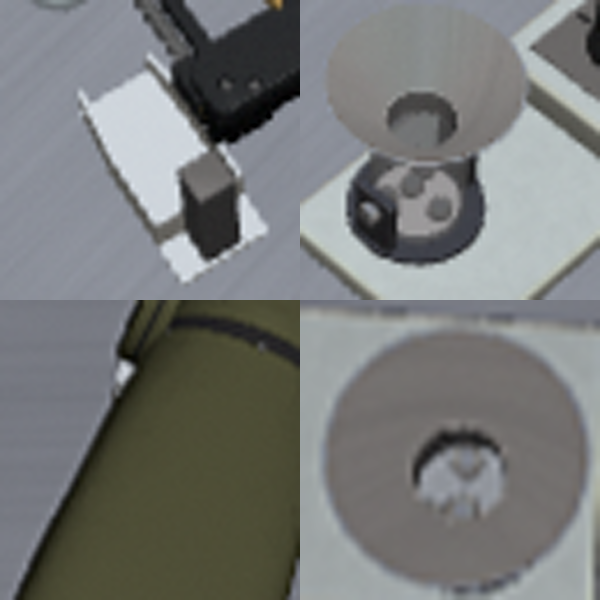

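The scoop stands upright and empty, the funnel is empty, and two balls show clearly in the jar. I need to account for the other two, so I'll compare before and after through the bore and the jar wall. I'll also check the scene difference for stray balls.

```bash
python3 - <<'E'
from h import *
from station import snapshot
import cv2
a0=cv2.imread("pics/scene0.png");b0=cv2.imread("pics/top0.png")
f=lambda n:np.mean([snapshot(n).astype(float) for _ in range(2)],0).astype(np.uint8)
a,b=f("scene"),f("top");cv2.imwrite("pics/scene1.png",a);cv2.imwrite("pics/top1.png",b)
print("jar floor px",proj("scene",[.548,.089,.046]),proj("top",[.548,.089,.046]))
def c(i,x,y,w):
    k=i[y:y+w,x:x+w];k=cv2.normalize(k,None,0,255,cv2.NORM_MINMAX);return cv2.resize(k,(300,300),interpolation=cv2.INTER_CUBIC)
cv2.imwrite("pics/m9.png",np.vstack([np.hstack([c(i,265,190,38),c(j,220,165,28)]) for i,j in((a0,b0),(a,b))]))
for n,x,y in(("scene",a0,a),("top",b0,b)):
    m=(cv2.absdiff(x,y).max(2)>30).astype(np.uint8)
    k,_,st,ce=cv2.connectedComponentsWithStats(m)
    print(n,[(st[i].tolist(),plane(n,*ce[i],.008).round(3)[:2].tolist()) for i in range(1,k) if st[i][4]>8])
E
```

```text
jar floor px [280.07276923 205.98267481] [234.83825803 184.38837717]
scene [([0, 0, 95, 173, 6389], [-0.578, 0.003]), ([100, 0, 158, 326, 17119], [0.116, 0.124]), ([82, 62, 16, 40, 202], [-0.344, 0.073]), ([131, 74, 3, 6, 9], [-0.243, 0.196]), ([124, 79, 18, 22, 160], [-0.187, 0.153]), ([91, 81, 18, 22, 149], [-0.271, 0.062]), ([92, 103, 13, 14, 109], [-0.2, 0.008]), ([152, 121, 9, 14, 56], [0.012, 0.086]), ([154, 134, 7, 17, 47], [0.069, 0.038]), ([277, 202, 7, 6, 30], [0.527, 0.114]), ([283, 208, 5, 5, 21], [0.552, 0.109]), ([0, 222, 17, 46, 519], [0.038, -0.496])]
top [([221, 80, 291, 304, 28714], [0.259, -0.326]), ([367, 85, 14, 7, 42], [0.883, -0.388]), ([487, 238, 25, 17, 171], [0.338, -0.784]), ([181, 310, 56, 74, 2701], [0.021, 0.17])]
```

View pics/m9.png

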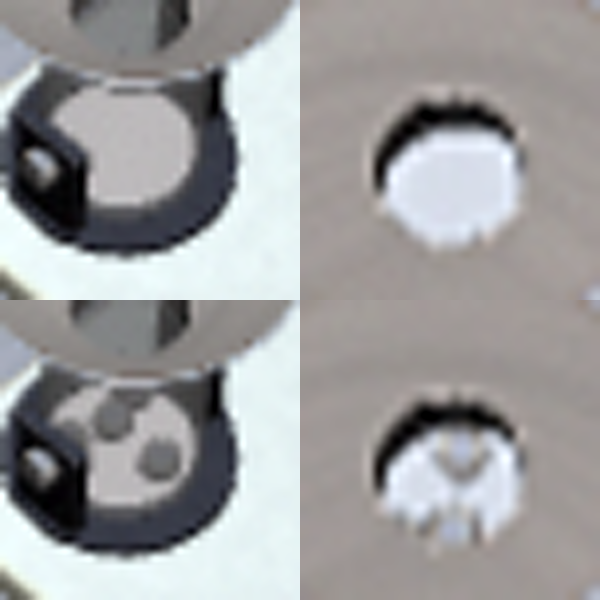

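Before and after, the jar now shows balls at (120,415) and (160,457). There is another at (70,435), partly behind the clamp, and a probable fourth at (155,385) under the funnel rim. Checking with a finer difference.

```bash
python3 - <<'E'
from h import *
import cv2
a0=cv2.imread("pics/scene0.png");a=cv2.imread("pics/scene1.png")
d=(a.astype(int)-a0).mean(2).round().astype(int)
print("cols 265..295")
for y in range(195,217):print(y,"".join("%4d"%v if abs(v)>4 else "   ." for v in d[y,265:295]))
for q in((280,204.0),(285.3,209.2),(274,206.5),(284.3,200.5)):print(q,plane("scene",*q,.046).round(3),proj("top",plane("scene",*q,.046)).round(1))
b=(cv2.imread("pics/top1.png").astype(int)-cv2.imread("pics/top0.png")).mean(2).round().astype(int)
print("top cols 225..245")
for y in range(173,192):print(y,"".join("%4d"%v if abs(v)>4 else "   ." for v in b[y,225:245]))
E
```

```text
cols 265..295
195   10  10   9   7   7   8   8   7   7   9   8   8   6   6   7   7   8   7   7   7   5   6   6   8   6   7   7   8   8   6
196    9  10   8   8   8   7   7   7   7   7   8   7   6   7   6   7   8   8   9   7   8   7   6   6   7   8   7   7   6   6
197    9   9   9   8   9   9   6   8   8   7   9   7   7   6   9   9   7   6   6   7   8   8   7   7   8   7   6   7   8   9
198    9   9  10  10  12   7   7   6   7   8   7   8   8   7  10   9   7   6   6   8   8   7   6   8   8   7   8   6   8  11
199    8  10  11  12  11   6   5   6   6   5   8   7   8   7   7   8   6   6   5   7   7   7   8   9   9   6   5   .   7  11
200    9   9  11  10   5   5   .   .   5   .   5   7   8   8   9   9  10   9  10   9   6   6   6   6   6   .   .   .   9  12
201   10  11  11   6   .   5   5   5   6   6   8   9   8   9   .   .   .   . -13  -7   .   .   6   5   5   6   .   .   9  10
202   12  13  10   6   .   5   .   5   8   7  10   8  10 -17 -39 -51 -45 -45 -48 -12   9   8   6   6   .   6   .   .   9  11
203   12  10   6   .   .   6   6   9   8  11   9  11 -23 -38 -40 -42 -58 -61 -33   6  
[... 2788 characters left out ...]
   8   7   7   6   7
184    7   7   7   9  -9  10  15 -13  -5 -15   .  -8   7  10   7   7   6   6   7   7
185    6   6   7   8 -17  -9 -19 -36 -18 -14 -14 -33   6   8   7   7   6   8   6   6
186    6   6   7   8   . -11 -43 -35 -15 -13 -15 -31   7   7   7   6   6   7   7   5
187    7   8   6   6   8   7  -6 -14  -8  -7  -5  -8   6   7   7   6   6   7   6   7
188    6   6   7   6   6   8   9  10   5   .   9   8   7   7   6   6   6   6   7   6
189    6   7   6   6   6   7   6   7   8   6   6   7   7   7   7   6   7   6   6   7
190    6   5   6   7   6   7   .   6   7   6   6   7   6   6   6   6   5   6   7   6
191    6   7   5   6   6   7   6   7   5   7   6   7   7   6   6   6   7   6   6   6
```

The difference shows four separate blobs inside the jar floor, at about (280,205), (285,210), (274,206) and (282,201). There are none elsewhere, and the top view agrees on three of them. All four balls are in the jar, so next is the knob, with the jaws across the bar.

```bash
python3 - <<'E'
from h import *
rows([.578,.257,.215],toR([.105,.995]),24)
E
```

```text
24 turn [-0.0, -0.9, 0.0] 
 [[-0.49,0.01,-0.2],[-0.5,0.01,-0.16],[-0.51,0.01,-0.13],[-0.52,0.01,-0.09],[-0.52,0.01,-0.05],[-0.53,0.01,-0.02],[-0.53,0.01,0.02],[-0.52,0.01,0.06],[-0.52,0.01,0.1],[-0.51,0.01,0.13],[-0.5,0.01,0.17],[-0.49,0.01,0.2],[-0.47,0.01,0.24],[-0.45,0.01,0.27],[-0.43,0.01,0.3],[-0.41,0.01,0.33],[-0.38,0.01,0.36],[-0.36,0.01,0.39],[-0.33,0.01,0.41],[-0.3,0.01,0.43],[-0.26,0.01,0.45],[-0.23,0.01,0.47],[-0.2,0.01,0.49],[-0.16,0.01,0.5]]
```

Call:
move_arm(translation=[[-0.49,0,-0.2],[-0.5,0,-0.16],[-0.51,0,-0.13],[-0.52,0,-0.09],[-0.52,0,-0.05],[-0.53,0,-0.02],[-0.53,0,0.02],[-0.52,0,0.06]], dr=[[0,-0.9,0],[0,-0.9,0],[0,-0.9,0],[0,-0.9,0],[0,-0.9,0],[0,-0.9,0],[0,-0.9,0],[0,-0.9,0]], hand=[-1,-1,-1,-1,-1,-1,-1,-1])

```text
time_s: 18.1
position: [0.6227, -0.0759, 0.2196]
tcp_rot: [-1.345, 0.968, -0.968]
ft_force: [-0.6, 0.2, 0.0]
opening: 0.0953
```

Call:
move_arm(translation=[[-0.52,0,0.1],[-0.51,0,0.13],[-0.5,0,0.17],[-0.49,0,0.2],[-0.47,0,0.24],[-0.45,0,0.27],[-0.43,0,0.3],[-0.41,0,0.33]], dr=[[0,-0.9,0],[0,-0.9,0],[0,-0.9,0],[0,-0.9,0],[0,-0.9,0],[0,-0.9,0],[0,-0.9,0],[0,-0.9,0]], hand=[-1,-1,-1,-1,-1,-1,-1,-1])

```text
time_s: 18.9
position: [0.5991, 0.0908, 0.2195]
tcp_rot: [-1.508, 0.525, -0.526]
ft_force: [0.0, -1.1, 0.5]
opening: 0.095
```

Call:
move_arm(translation=[[-0.38,0,0.36],[-0.36,0,0.39],[-0.33,0,0.41],[-0.3,0,0.43],[-0.26,0,0.45],[-0.23,0,0.47],[-0.2,0,0.49],[-0.16,0,0.5]], dr=[[0,-0.9,0],[0,-0.9,0],[0,-0.9,0],[0,-0.9,0],[0,-0.9,0],[0,-0.9,0],[0,-0.9,0],[0,-0.9,0]], hand=[-1,-1,-1,-1,-1,-1,-0.6,-0.3])

```text
time_s: 19.7
position: [0.5752, 0.2568, 0.2192]
tcp_rot: [-1.572, 0.075, -0.075]
ft_force: [0.1, -0.5, 0.3]
opening: 0.084
```

Call:
move_arm(translation=[[0,0.5,0],[0,0.5,0],[0,0.5,0]], dr=[[0,0,0],[0,0,0],[0,0,0]], hand=[-0.3,-0.3,-0.3])

```text
time_s: 20.0
position: [0.5754, 0.2562, 0.1587]
tcp_rot: [-1.572, 0.076, -0.077]
ft_force: [0.3, -0.4, -0.1]
opening: 0.0635
```

```bash
python3 - <<'E'
from h import *
print(r.state()["joint_positions"].round(2),r.state()["opening"],r.state()["moment"].round(2))
plan([.578,.257,.079],toR([.105,.995]))
E
```

```text
[ 0.33  0.12  1.75 -0.    1.27 -1.14] 0.06351741773417927 [ 0.09 -0.17 -0.  ]
shift tool units [0.06 1.99 0.03] turn units [0.03 0.09 0.01] deg [0.1 0.4 0. ]
```

Call:
move_arm(translation=[[0.06,0.5,0.03],[0,0.5,0],[0,0.4,0],[0,0.3,0],[0,0.2,0],[0,0.1,0],[0,0,0]], dr=[[0,0,0],[0,0,0],[0,0,0],[0,0,0],[0,0,0],[0,0,0],[0,0,0]], hand=[-0.3,-0.3,-0.3,-0.3,-0.3,-0.3,-0.3])

```text
time_s: 20.7
position: [0.5795, 0.2572, 0.0816]
tcp_rot: [-1.57, 0.074, -0.08]
ft_force: [0.3, 0.4, -0.4]
opening: 0.062
```

Call:
move_arm(translation=[[0,0,0],[0,0,0],[0,0,0],[0,0,0],[0,0,0],[0,0,0],[0,0,0],[0,0,0]], dr=[[0,0,0],[0,0,0],[0,0,0],[0,0,0],[0,0,0],[0,0,0],[0,0,0],[0,0,0]], hand=[0,0.3,0.5,0.7,0.9,1,1,1], grip_force=30)

```text
time_s: 21.5
position: [0.5793, 0.2557, 0.0818]
tcp_rot: [-1.574, 0.075, -0.079]
ft_force: [-1.2, -5.2, 2.2]
opening: 0.0116
```

Call:
move_arm(translation=[[0,0,0],[0,0,0]], dr=[[0,0,0],[0,0,0]], hand=[1,1])

```text
time_s: 21.7
position: [0.5793, 0.2557, 0.0819]
tcp_rot: [-1.573, 0.075, -0.079]
ft_force: [-1.0, -5.2, 2.0]
opening: 0.0117
```

```bash
python3 - <<'E'
from h import *
s=r.state();print(s["opening"],s["moment"].round(3),s["ft_force"].round(1))
plan([.578,.257,.079],toR([.105,.995]))
E
```

```text
0.011714533138899232 [-0.719  0.063  0.08 ] [-1.  -5.2  2. ]
shift tool units [-0.04  0.07  0.03] turn units [0.05 0.09 0.04] deg [0.2 0.4 0.2]
```

Call:
move_arm(translation=[[0,0,-0.04],[0,0,0],[0,0,0],[0,0,0],[0,0,0],[0,0,0],[0,0,0],[0,0,0]], dr=[[0,0,0],[0,1,0],[0,1,0],[0,1,0],[0,1,0],[0,1,0],[0,1,0],[0,1,0]], hand=[1,1,1,1,1,1,1,1])

```text
time_s: 22.5
position: [0.5798, 0.2569, 0.0819]
tcp_rot: [-1.505, 0.514, -0.521]
ft_force: [1.2, 3.6, -1.1]
opening: 0.0119
```

Call:
move_arm(translation=[[0,0,0],[0,0,0],[0,0,0],[0,0,0],[0,0,0],[0,0,0],[0,0,0],[0,0,0]], dr=[[0,1,0],[0,1,0],[0,1,0],[0,1,0],[0,1,0],[0,1,0],[0,1,0],[0,0,0]], hand=[1,1,1,1,1,1,1,1])

```text
time_s: 23.3
position: [0.581, 0.2578, 0.0819]
tcp_rot: [-1.347, 0.941, -0.949]
ft_force: [6.3, 6.7, -4.0]
opening: 0.0117
```

```bash
python3 - <<'E'
from h import *
s=r.state();print(s["opening"],s["moment"].round(3),s["ft_force"].round(1),s["joint_positions"].round(3))
plan([.578,.257,.079],toR([.105,.995]))
E
```

```text
0.011671819556778483 [ 1.081 -1.059  0.146] [ 6.3  6.7 -4. ] [ 3.330e-01  2.000e-01  1.797e+00  1.000e-03  1.134e+00 -1.900e-02]
shift tool units [-0.01  0.07 -0.08] turn units [ -0.11 -13.93   0.06] deg [ -0.5 -63.8   0.3]
```

Call:
move_arm(translation=[[0,0,0],[0,0,0],[0,0,0]], dr=[[0,0.6,0],[0,0.6,0],[0,0,0]], hand=[1,1,1])

```text
time_s: 23.6
position: [0.5812, 0.2579, 0.0819]
tcp_rot: [-1.311, 1.012, -1.02]
ft_force: [6.3, 7.3, -5.5]
opening: 0.0119
```

```bash
python3 - <<'E'
from h import *
s=r.state();print(s["opening"],s["moment"].round(3),s["ft_force"].round(1),s["joint_positions"].round(3))
plan([.578,.257,.079],toR([.105,.995]))
E
```

```text
0.011898293686094711 [ 1.178 -1.159  0.622] [ 6.3  7.3 -5.5] [0.333 0.201 1.797 0.    1.134 0.075]
shift tool units [ 0.    0.07 -0.08] turn units [ -0.12 -15.1    0.06] deg [ -0.5 -69.2   0.3]
```

The moment about the axis jumped from 0.15 to 0.62 N m, so the knob is at its stop after 1.2 rad. I'll hold it 1.2 s, then turn partway back before letting go. The knob is free to spring home once released.

Call:
move_arm(translation=[[0,0,0],[0,0,0],[0,0,0],[0,0,0],[0,0,0],[0,0,0],[0,0,0],[0,0,0]], dr=[[0,0,0],[0,0,0],[0,0,0],[0,0,0],[0,0,0],[0,0,0],[0,0,0],[0,0,0]], hand=[1,1,1,1,1,1,1,1])

```text
time_s: 24.4
position: [0.5812, 0.2579, 0.0819]
tcp_rot: [-1.312, 1.011, -1.02]
ft_force: [6.3, 6.9, -5.3]
opening: 0.0119
```

Call:
move_arm(translation=[[0,0,0],[0,0,0],[0,0,0],[0,0,0],[0,0,0],[0,0,0],[0,0,0],[0,0,0]], dr=[[0,0,0],[0,0,0],[0,0,0],[0,0,0],[0,0,0],[0,0,0],[0,0,0],[0,0,0]], hand=[1,1,1,1,0,-1,-1,-1])

```text
time_s: 25.2
position: [0.5792, 0.2564, 0.0819]
tcp_rot: [-1.317, 1.015, -1.02]
ft_force: [-0.7, 4.2, 0.4]
opening: 0.0385
```

Call:
move_arm(translation=[[0,0,0],[0,0,0],[0,0,0],[0,-0.3,0],[0,-0.6,0],[0,-0.8,0],[0,-0.8,0],[0,-0.8,0]], dr=[[0,0,0],[0,0,0],[0,0,0],[0,0,0],[0,0,0],[0,0,0],[0,0,0],[0,0,0]], hand=[-1,-1,-1,-1,-1,-1,-1,-1])

```text
time_s: 26.0
position: [0.5789, 0.2552, 0.216]
tcp_rot: [-1.318, 1.014, -1.022]
ft_force: [0.3, 1.4, 0.1]
opening: 0.0945
```

Call:
move_arm(translation=[[0,-0.5,-0.8],[0,0,-0.9],[0,0,-0.9],[0,0,-0.9],[0,0,-0.9],[0,0,-0.5],[0,0,0],[0,0,0]], dr=[[0,0,0],[0,0,0],[0,0,0],[0,0,0],[0,0,0],[0,0,0],[0,0,0],[0,0,0]], hand=[-1,-1,-1,-1,-1,-1,-1,-1])

```text
time_s: 26.8
position: [0.3897, 0.2059, 0.2342]
tcp_rot: [-1.316, 1.013, -1.022]
ft_force: [-0.2, -0.0, -0.3]
opening: 0.0956
```

```bash
python3 - <<'E'
from h import *
from station import snapshot
import cv2
print(r.state()["position"],r.state()["ft_force"].round(2),r.state()["time_s"])
a=snapshot("scene");b=snapshot("top")
cv2.imwrite("pics/m10.png",np.hstack([cv2.resize(a[150:330,180:360],(400,400),interpolation=cv2.INTER_CUBIC),cv2.resize(b[110:230,150:270],(400,400),interpolation=cv2.INTER_CUBIC)]))
E
```

```text
[0.38974578 0.20594443 0.23416876] [-0.15 -0.03 -0.27] 26.8
```

View pics/m10.png

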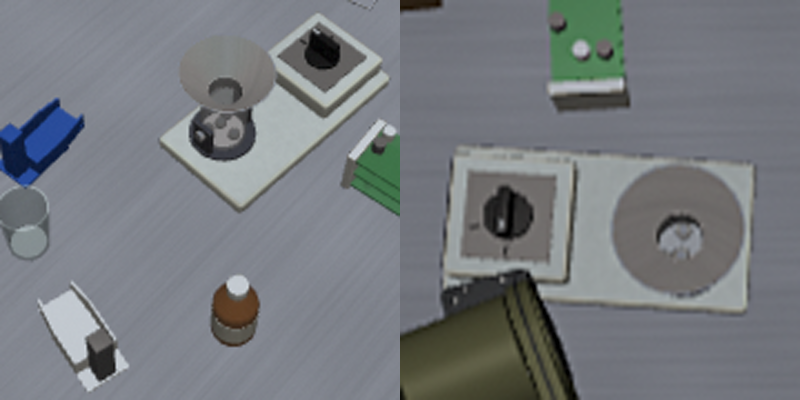

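The knob is back home, its bar upright at (508,213) in the top half as at the start. The scoop stands upright at (85,340), the beaker and bottle have not moved, and the arm is clear. Handing in.

```bash
python3 - <<'E'
from station import r
print(r.close_job())
E
```

```text
the job is handed in; nothing more can be done
None
```

I poured all four balls through the funnel into the jar and set the scoop back upright on its original spot. I then turned the start knob to its stop, held it there for just over a second, and let it spring home. The job was handed in at about 27 s of the 72 s allowed; no verdict was reported.

Last checks:
- **Balls:** a before/after comparison in the scene view shows four separate blobs in the jar. Two are clear; one is partly hidden by the clamp and one by the funnel rim. The top view showed three of the four, with the fourth hidden by the bore. No stray balls turned up in the parts of the bench the cameras could see.
- **Knob:** it turned about 1.2 rad, and the twisting moment then jumped from 0.15 to 0.62 N m, which marks the stop. The final picture shows it back at home.
- **Bystanders and arm:** the beaker and bottle stand where they were. I did not measure the dishes and spatula at the end, but the arm never went near them at bench height. At hand-in the gripper was open, clear of everything, with almost no force on it.

The knob grip was about 2 mm off its axis, giving side forces of up to about 10 N while turning, well within the limits.

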